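# Draw the next tall reagent bottle from the gravity rack

### The job

Two small gravity-feed roller lanes stand on the laboratory bench, one holding tall narrow reagent bottles, the other short wide ones. Take the front bottle (the one against the stop, nearest the robot) out of the tall bottles' lane, so that the ones behind roll down to the stop, and stand it upright in the empty grey carrier, long side along the carrier's long side; lower it onto the carrier's floor before letting go. Leave the lane of short bottles alone.

Things in the scene. Friction and masses are not known exactly. Their poses are not given: they have to be found in the camera images.
- tall1_mid (a point): Front bottle of the tall lane, the one to take: white box-shaped bottle, 60 (own x) x 36 (own y, across the lane) x 80 mm high, plus grey round cap 26 dia, 12 high: 92 mm in all; 0.2 kg. Point: its centre, 46 mm above its underside; z out of the cap, x up the slope, away from the robot. It leans 0.14 rad towards the robot with the lane. Its 36 mm wide sides are free above the 12 mm high side rails.
- tall2_mid (a point): Second bottle of the tall lane, alike, same point, 60.5 mm up the slope, leaning on the first; a third is behind. Lane: free rollers, side rails 4 mm thick with 2.5 mm play, front stop plate 44 mm high at the first bottle's -x face. When the first is lifted clear (about 95 mm), this one rolls down by itself to the stop; its centre is then about 101 mm above the bench.
- squat1_mid (a point): Front bottle of the other lane (leave alone): same material but short and wide, 60 along the lane x 56 across x 44 mm high, grey cap 36 dia, 12 high (56 mm in all). Point: its centre, 28 mm above its underside; axes as for the tall one. Its lane stands beside the tall lane, on either side.
- carrier: Empty grey open-topped tray fixed to the bench, 92 (own x) x 68 (own y) mm outside; its pocket is 84 x 60 mm, floor 6 mm above the bench, walls 4 mm thick with the rim 22 mm above the bench. Origin at the centre of its underside, on the bench; z up. A bottle standing in it has its centre 52 mm above the bench.
Things that resemble listed ones, but are neither listed nor needed, are in the scene too. Several things have the shape of the carrier; the one meant has the colours described above.

How it is judged:
On the way:
1. the tall front bottle stands on the carrier's floor (within 10 mm) while the fingers still hold it (x of tall1_mid in the frame of carrier between -0.016 and 0.016 m and y of tall1_mid in the frame of carrier between -0.016 and 0.016 m and z of tall1_mid in the frame of carrier between 0.042 and 0.062 m and angle between tall1_mid's own z axis and vertical below 0.17 rad and contact force between tall1 and the fingers above 0.5 N), for 0.05 s.
At the end, for the whole second after the job is handed in: Front tall bottle upright (0.17 rad) in the carrier, centre within 16 mm of its middle along each carrier axis and 42-62 mm above its underside; second tall bottle on the lane at the stop: centre 48-73 mm from its start, 88-112 mm high, leaning 0.05-0.23 rad; both under 20 mm/s (x of tall1_mid in the frame of carrier between -0.016 and 0.016 m and y of tall1_mid in the frame of carrier between -0.016 and 0.016 m and z of tall1_mid in the frame of carrier between 0.042 and 0.062 m and angle between tall1_mid's own z axis and vertical below 0.17 rad and distance of tall2_mid from where it was at the start of the episode between 0.048 and 0.073 m and height (world z) of tall2_mid between 0.088 and 0.112 m and angle between tall2_mid's own z axis and vertical between 0.05 and 0.23 rad and linear speed of each of tall1, tall2 below 0.02 m/s); the robot touches nothing.
It fails at once if the front short bottle of the other lane is moved by more than 15 mm (distance of squat1_mid from where it was at the start of the episode above 0.015 m).
It also fails if it takes over 40 s, if anything falls off the work surface, if the arm or the gripper's body presses on something with over 40 N, if the wrist force passes 120 N, or if a joint passes its speed limit or range.

### The arm

A 6-joint arm with a two-finger parallel gripper is mounted at the origin on the work surface. World frame = base frame: x ahead of the robot, y to its left, z up, the work surface at z = 0. Lengths are in m, angles in rad, forces in N, time in s.
With the tool pointing down it reaches from about 0.4 to 0.825 m from the base axis. Payload 7 kg.
Tool frame: the origin (TCP) lies on the mounting face of the last link; the fingertips stand arm.tcp_to_tips ahead of it and the grasp point (between the pads) lies 159 mm ahead of it (arm.tcp_to_tips is the distance from the TCP to the fingertips, in m); z points along the fingers, y is the direction in which the jaws open and shut (so a half turn about z gives the same grasp; the last joint's range is limited). The gripper opens to 88 mm and grips with 3 to 60 N. Pads are 19 mm wide; open, the fingers measure 130 mm over their backs; the gripper's body (78 mm by 193 mm) begins 47 mm behind the grasp point.
Start: joints at [-0.926, 0.359, 0.012, 0, -1.224, -0.288], TCP at [0.236, -0.632, 0.405] pointing down, gripper open.
Joint ranges: [-3.07, 3.07], [-1.43, 2.12], [-1.02, 1.25], [-3.03, 1.67], [-3.05, -0], [-3.03, 3.03]. Speed limits (rad/s): [2.39, 2.39, 3.01, 3.14, 3.14, 3.14].

### API

Orientations are given as [roll, pitch, yaw] about the fixed x, y, z axes, in that order (R = Rz(yaw) Ry(pitch) Rx(roll)).
In Python, from station import arm, cams, job_done, finder gives the robot as it stands.
- The arm moves only by the tool play_rows, never from a script. Its argument "targets" is a list that holds one entry, the list of rows, each a list of 4 numbers: the shift along the tool's x, y, z in m, then the turn about the tool's z in degrees. A call has 1 to 5 rows; each row is the pose to reach, as a shift and turn from the pose commanded when the call began, along the tool's axes at that moment; what a row does not reach only later rows make up. A row lasts 1/8 s, in which the tool goes at most 62.5 mm and 10.7 degrees, less where a joint would pass 70% of its speed; a pose out of reach is approached as far as the arm can. A call with a gripper value outside its range is refused whole. "grip" is the closure in counts, from 0 (fully open) to 255 (shut), set as the call begins (left out, the last holds). The fingers move at their own pace and stop on an object; "newtons" is the grip in N (left out, the last holds). Time passes only in rows, so rows that repeat a pose let the fingers close. It gives the time, the measured TCP pose, the force and the opening at its end, in the units of the state.
- arm.get_state(): the state, without advancing time (a new reading comes with each control period).
- cams.grab_frame(name): name is "side" or "top" or "wrist"; returns (picture, depth): 480x640x3 uint8, red, green, blue; 480x640 float32, m along the optical axis (not along the pixel's ray), 0 where there is no reading.
- cams.camera_params(name): a dict with "intrinsics" (3x3 intrinsics, pixels), "position" and "attitude" of the camera in the world. Camera axes: x right, y down, z forward; pixel columns grow to the right and rows downward; lengths in m; the calibration is good to about 2 mm. A picture is of the moment at which its call begins: read the wrist's pose just before it. camera_params takes no time and is no camera call; for the wrist camera it gives the pose at the moment of the call.
- job_done(): hands the job in, once; it reports no verdict.
Trained networks look in the newest picture that a camera, given by its name, has taken for a name from the list of things; names that differ only in an ending like _2 or _b are one class to them, and where a whole thing is asked for, a point or a joint stands for the part that bears it (a point fixed in the world has none). Each returns a list of dicts, best first, with "score" (0 to 1); they miss things now and then, are a little off and sometimes report something else, mostly with a low value. They report only what shows in the picture. A call takes as long as a camera call. They do not tell look-alikes from the thing itself.
- finder.find_in(camera, query): "xyz" ([x, y, z] in m, in world coordinates, good to about 4 mm: the middle of the surface that is visible of it).
- finder.masks_of(camera, query): "mask" (480x640 bool, what is visible of it).
The state is a dict: "t": time; "q": joint angles; "qd": joint speeds; "joint_efforts": joint torques, N m; "eef_pos": TCP position; "ee_rot": TCP orientation; "force": force on the tool from outside, world axes, zero at the start; "moment": the same for the moment, N m; "width": finger opening in m.
Only numpy, scipy, OpenCV 4.12 (cv2) and the standard library are available. Lean on these libraries where they do the work, as an engineer would, in place of code of your own. Each camera call takes 0.05 s, during which the arm holds its last target. There are 200 camera calls.

## Working session

There is one attempt and no reset: what is moved stays moved. The work goes in short steps, Python scripts to look and compute and a tool call to move; the robot and the scene stay as the last step left them, time stands still between calls to the robot, and variables do not carry over. Pictures are saved under pics/ and viewed, about 8 in all and at most 12, crops included, and the job is handed in when it is done.

Besides the shell and the picture viewer there is one more tool, called after ">>>" by a JSON object that holds its "method" and its "body", one argument or row to a line. play_rows: Moves the arm, as the interface text tells. Its arguments: {"type":"object","properties":{"targets":{"type":"array","items":{"type":"array","items":{"type":"array","items":{"type":"number"}}}},"grip":{"type":"number"},"newtons":{"type":"number"}},"required":["targets"]}

```bash
mkdir -p pics; cat > h.py <<'E'
import numpy as np, cv2
from scipy.spatial.transform import Rotation as R
from station import arm, cams, job_done, finder
def cloud(name):
    p=cams.camera_params(name); im,d=cams.grab_frame(name)
    K=np.array(p['intrinsics']); a=np.array(p['attitude'])
    Rm=a if a.shape==(3,3) else (R.from_euler('xyz',a).as_matrix() if a.size==3 else R.from_quat(a).as_matrix())
    v,u=np.mgrid[:480,:640]
    c=np.stack([(u-K[0,2])/K[0,0]*d,(v-K[1,2])/K[1,1]*d,d],-1)
    w=c@Rm.T+np.array(p['position']); w[d==0]=np.nan
    return im,w
E
python3 - <<'E'
from h import *
print(arm.get_state(), arm.tcp_to_tips)
for n in ['side','top']:
    p=cams.camera_params(n);print(n,p)
    im,w=cloud(n); np.save(n+'.npy',w); cv2.imwrite(f'pics/{n}.png',im[...,::-1])
    for q in ['tall1_mid','squat1_mid','carrier']:
        for r in finder.find_in(n,q)[:5]: print(n,q,np.round(r['xyz'],3),round(r['score'],2))
E
```

```text
{'t': 0.0, 'q': array([-9.25904858e-01,  3.59394121e-01,  1.10410680e-02, -3.57466758e-04,
       -1.22409380e+00, -2.88101028e-01]), 'qd': array([ 1.45813578e-03, -2.54180374e-04, -1.09036772e-03,  3.21185241e-05,
       -8.50372967e-04, -4.95449010e-04]), 'joint_efforts': array([ 1.41250261e-03, -5.82724857e+01,  2.93059909e+01,  6.99716270e+00,
        6.90697329e-03, -1.72044456e-04]), 'eef_pos': array([ 0.23568595, -0.63230299,  0.40370869]), 'ee_rot': array([ 3.13991467e+00, -1.46825478e-04, -2.78492383e+00]), 'force': array([ 0.52409563, -0.46481382,  0.16655625]), 'moment': array([ 0.02945358, -0.0553473 ,  0.02582372]), 'width': 0.0875266650969355} 0.1781
side {'intrinsics': array([[572.7706105 ,   0.        , 324.47365651],
       [  0.        , 572.7706105 , 241.16512566],
       [  0.        ,   0.        ,   1.        ]]), 'position': array([-0.09974181,  0.75898581,  0.71033971]), 'attitude': array([-2.16631815,  0.01412682, -2.47139152])}
side tall1_mid [ 0.549 -0.047  0.114] 0.57
side squat1_mid [ 0.534 -0.244  0.093] 0.82
side carrier [0.448 0.417 0.009] 0.93
side carrier [0.308 0.299 0.007] 0.73
side carrier [0.461 0.124 0.009] 0.71
side carrier [0.451 0.26  0.008] 0.57
top {'intrinsics': array([[499.43029891,   0.        , 321.94080989],
       [  0.        , 499.43029891, 249.47301781],
       [  0.        ,   0.        ,   1.        ]]), 'position': array([0.39106207, 0.0508769 , 1.13525084]), 'attitude': array([-3.07675303, -0.00805853, -1.5579502 ])}
top tall1_mid [ 0.553 -0.055  0.131] 0.81
top squat1_mid [ 0.541 -0.256  0.102] 0.57
top carrier [0.465 0.121 0.01 ] 0.89
top carrier [0.303 0.3   0.006] 0.82
top carrier [0.452 0.268 0.007] 0.76
top carrier [0.448 0.421 0.008] 0.66
```

View pics/top.png

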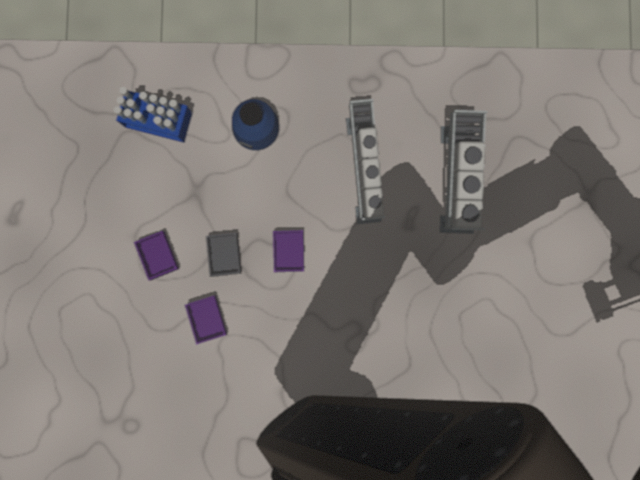

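View pics/side.png

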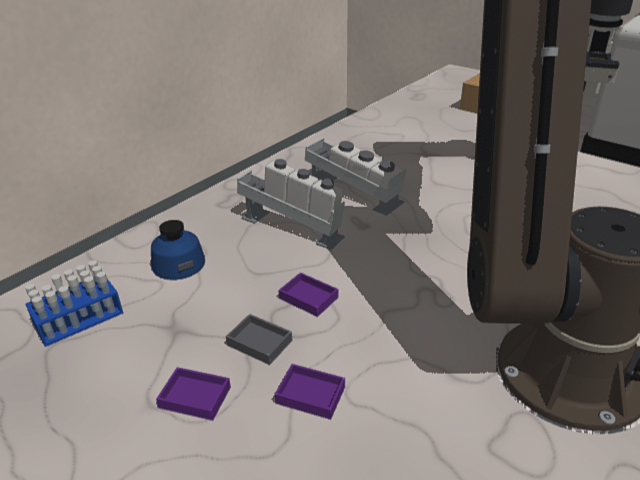

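Top view: the tall lane's caps are at about (369,142), (372,172) and (375,203), with the front bottle at (375,203). The grey carrier is at (224,252), with purple look-alikes around it. The squat lane is at x≈465.

```bash
python3 - <<'E'
from h import *
im=cv2.imread('pics/top.png'); w=np.load('top.npy'); z=w[...,2]
def box(m,n):
    P=w[m]; r=cv2.minAreaRect((P[:,:2]*1000).astype(np.float32)); print(n,m.sum(),np.round(P.mean(0),4),'rect',np.round(r,1) if 0 else r,'z',np.round(np.nanpercentile(P[:,2],[2,50,98]),4))
roi=np.zeros(z.shape,bool); roi[222:285,195:252]=1
box(roi&(z>.015)&(z<.03),'carrier rim'); box(roi&(z>.003)&(z<.03),'carrier all')
hsv=cv2.cvtColor(im,cv2.COLOR_BGR2HSV)
cs=[]
for (u,v) in [(369,142),(372,172),(375,203)]:
    roi=np.zeros(z.shape,bool); roi[v-9:v+10,u-9:u+10]=1
    zt=np.nanmax(np.where(roi,z,np.nan)); m=roi&(z>zt-.006)
    P=w[m]; print('cap',m.sum(),np.round(np.median(P,0),4),np.round((P.max(0)+P.min(0))/2,4)); cs.append((P.max(0)+P.min(0))/2)
d=cs[0]-cs[2]; print('lane yaw deg',np.degrees(np.arctan2(d[1],d[0])),'slope',np.arctan2(d[2],np.hypot(*d[:2])),np.linalg.norm(d))
roi=np.zeros(z.shape,bool); roi[120:225,350:390]=1
box(roi&(z>.1),'tall all')
from station import arm
s=arm.get_state(); Rm=R.from_euler('xyz',s['ee_rot']).as_matrix();print(np.round(Rm,3))
E
```

```text
carrier rim 305 [0.4509 0.2665 0.0219] rect ((450.0226135253906, 265.57391357421875), (92.31829833984375, 68.68685150146484), 7.288613319396973) z [0.0156 0.0222 0.0269]
carrier all 1510 [0.4507 0.2667 0.0096] rect ((453.7919921875, 266.7987365722656), (141.1188201904297, 126.92833709716797), 1.3382868766784668) z [0.0031 0.007  0.025 ]
cap 94 [ 0.671  -0.0463  0.1632] [ 0.6715 -0.0465  0.1646]
cap 93 [ 0.6127 -0.0537  0.155 ] [ 0.6116 -0.0537  0.1562]
cap 102 [ 0.5537 -0.0592  0.1465] [ 0.5518 -0.0592  0.1476]
lane yaw deg 6.034019653795349 slope 0.1407040712308376 0.12153034612617464
tall all 1721 [ 0.6135 -0.0504  0.1423] rect ((613.69970703125, -52.82295227050781), (177.98904418945312, 36.77503967285156), 6.456337928771973) z [0.106  0.1439 0.1638]
[[-0.937 -0.349 -0.   ]
 [-0.349  0.937  0.   ]
 [ 0.     0.    -1.   ]]
```

>>> {"method": "play_rows", "body": {
  "targets": [
    [[-0.045, 0.038, 0, 3], [-0.091, 0.077, 0, 6], [-0.137, 0.116, 0, 9], [-0.183, 0.155, 0, 12], [-0.228, 0.194, 0, 14.2]]
  ],
  "grip": 0
}}

```text
t: 1.02
eef_pos: [0.3822, -0.3693, 0.405]
ee_rot: [-3.141, 0.001, -3.034]
force: [1.4, 0.4, 1.1]
width: 0.0879
```

>>> {"method": "play_rows", "body": {
  "targets": [
    [[-0.035, 0.048, 0, 0], [-0.07, 0.097, 0, 0], [-0.105, 0.146, 0, 0], [-0.14, 0.195, 0, 0], [-0.174, 0.243, 0, 0]]
  ]
}}

```text
t: 1.65
eef_pos: [0.5288, -0.1086, 0.4051]
ee_rot: [-3.142, 0.001, -3.032]
force: [1.8, -0.9, -0.2]
width: 0.0879
```

>>> {"method": "play_rows", "body": {
  "targets": [
    [[-0.034, 0.048, 0, 0], [-0.034, 0.048, 0, 0], [-0.034, 0.048, 0, 0]]
  ]
}}

```text
t: 2.02
eef_pos: [0.5566, -0.059, 0.4045]
ee_rot: [-3.142, -0.001, -3.032]
force: [0.6, -0.2, -0.1]
width: 0.0876
```

```bash
python3 - <<'E'
from h import *
s=arm.get_state(); print(s['eef_pos'],s['ee_rot'],s['force'])
im,w=cloud('wrist'); cv2.imwrite('pics/w1.png',im[...,::-1])
p=cams.camera_params('wrist'); print(p['position'],p['attitude'])
np.save('w1.npy',w)
for r in finder.find_in('wrist','tall1_mid')[:4]: print(np.round(r['xyz'],4),r['score'])
z=w[...,2]
import sys
m=(np.abs(w[...,1]+.056)<.06)&(z>.125)&(z<.175)&(w[...,0]>.5)&(w[...,0]<.75)
n,l,st,c=cv2.connectedComponentsWithStats(m.astype(np.uint8))
for i in range(1,n):
    if st[i,4]>80:
        P=w[l==i];print(st[i],np.round(P.min(0),4),np.round(P.max(0),4))
E
```

```text
[ 0.55658962 -0.05898089  0.40448348] [-3.14155817e+00 -5.65248479e-04 -3.03178760e+00] [ 0.59157903 -0.19243145 -0.09859961]
[ 0.48939882 -0.06755106  0.38389332] [ 2.88626691e+00 -5.61846787e-04  1.67996300e+00]
[ 0.552  -0.0614  0.1352] 0.71
[ 290  199   52  106 5247] [ 0.5258 -0.0814  0.125 ] [ 0.6031 -0.0384  0.1481]
[ 292  340   49   33 1589] [ 0.6171 -0.0707  0.1256] [ 0.6547 -0.0327  0.1563]
```

View pics/w1.png

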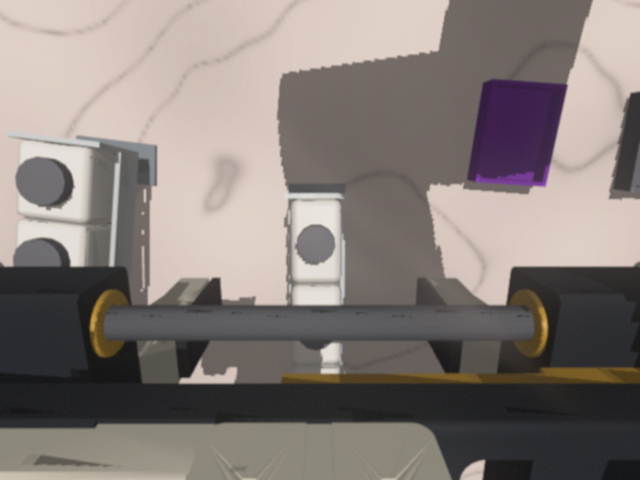

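The wrist view shows the front cap at (315,243), with the bottle midway between the fingers (about 200 and 440). I'll check the cap centre exactly.

```bash
python3 - <<'E'
from h import *
w=np.load('w1.npy')
u=w[225:262,297:334].reshape(-1,3); P=u[u[:,2]>.142]
print(len(P),np.round(P.min(0),4),np.round(P.max(0),4),np.round((P.min(0)+P.max(0))/2,4), cv2.minAreaRect((P[:,:2]*1000).astype(np.float32)))
# body edges below cap
for v in (212,222,270): 
    r=w[v,280:356]; q=r[(r[:,2]>.12)]; print(v,np.round(q[0],4),np.round(q[-1],4))
E
```

```text
1128 [ 0.5412 -0.0742  0.1421] [ 0.5656 -0.0496  0.1481] [ 0.5534 -0.0619  0.1451] ((553.418701171875, -62.107261657714844), (23.92197608947754, 23.825469970703125), 6.75190544128418)
212 [ 0.5382 -0.0814  0.1251] [ 0.5341 -0.0462  0.1264]
222 [ 0.5448 -0.08    0.127 ] [ 0.5408 -0.0455  0.1281]
270 [ 0.5783 -0.0766  0.1317] [ 0.5745 -0.0414  0.1313]
```

>>> {"method": "play_rows", "body": {
  "targets": [
    [[0, -0.0015, 0.03, 0], [0, -0.0015, 0.065, 0], [0, -0.0015, 0.095, 0], [0, -0.0015, 0.117, 0], [0, -0.0015, 0.1275, 0]]
  ]
}}

```text
t: 2.75
eef_pos: [0.5562, -0.0619, 0.2763]
ee_rot: [-3.141, -0.001, -3.034]
force: [-0.1, -0.1, 1.0]
width: 0.0878
```

>>> {"method": "play_rows", "body": {
  "targets": [
    [[0, 0, 0, 0], [0, 0, 0, 0], [0, 0, 0, 0], [0, 0, 0, 0], [0, 0, 0, 0]]
  ],
  "grip": 255,
  "newtons": 20
}}

```text
t: 3.38
eef_pos: [0.5569, -0.0606, 0.2775]
ee_rot: [3.142, 0.0, -3.032]
force: [-0.4, -0.5, 0.1]
width: 0.0433
```

>>> {"method": "play_rows", "body": {
  "targets": [
    [[0, 0, 0, 0], [0, 0, 0, 0], [0, 0, 0, 0], [0, 0, 0, 0], [0, 0, 0, 0]]
  ]
}}

```text
t: 4.0
eef_pos: [0.5569, -0.0606, 0.2773]
ee_rot: [3.142, 0.0, -3.033]
force: [-0.8, -0.1, 3.4]
width: 0.0361
```

>>> {"method": "play_rows", "body": {
  "targets": [
    [[0.001, 0, -0.007, 0], [0.003, 0, -0.02, 0], [0.005, 0, -0.035, 0], [0.007, 0, -0.05, 0], [0.009, 0, -0.065, 0]]
  ]
}}

```text
t: 4.62
eef_pos: [0.5471, -0.0618, 0.3432]
ee_rot: [3.142, -0.001, -3.033]
force: [-1.0, -0.1, -3.6]
width: 0.036
```

>>> {"method": "play_rows", "body": {
  "targets": [
    [[0.002, 0, -0.015, 0], [0.004, 0, -0.03, 0], [0.006, 0, -0.045, 0], [0.008, 0, -0.06, 0], [0.009, 0, -0.065, 0]]
  ]
}}

```text
t: 5.25
eef_pos: [0.5391, -0.0626, 0.4085]
ee_rot: [3.142, 0.002, -3.033]
force: [0.2, -0.5, -2.8]
width: 0.0357
```

```bash
python3 - <<'E'
from h import *
s=arm.get_state(); print(s['eef_pos'],s['ee_rot'],s['force'],s['width'])
im,w=cloud('side'); cv2.imwrite('pics/s2.png',cv2.resize(im[100:300,200:450,::-1],(750,600),interpolation=cv2.INTER_LANCZOS4))
E
```

```text
[ 0.53910135 -0.06260835  0.40850995] [ 3.14153763e+00  1.68097837e-03 -3.03252467e+00] [ 0.19338213 -0.4565434  -2.82988182] 0.035671803601526234
```

View pics/s2.png

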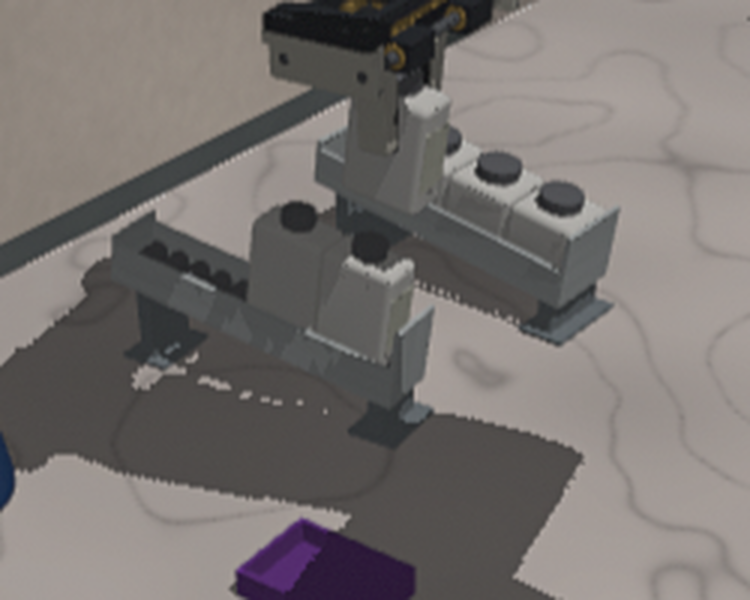

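The bottle is held clear of the lane, and the other two have rolled to the stop (front one at about (370,300) in the crop). Next I move over the grey carrier.

>>> {"method": "play_rows", "body": {
  "targets": [
    [[0.003, 0.017, 0, 0], [0.009, 0.052, 0, -0.3], [0.017, 0.097, 0, -0.6], [0.025, 0.142, 0, -0.9], [0.033, 0.187, 0, -1.1]]
  ]
}}

```text
t: 5.92
eef_pos: [0.4848, 0.1215, 0.4066]
ee_rot: [-3.141, -0.001, -3.013]
force: [1.4, 0.8, -2.9]
width: 0.0358
```

>>> {"method": "play_rows", "body": {
  "targets": [
    [[0.008, 0.045, 0, 0], [0.016, 0.09, 0, 0], [0.022, 0.125, 0, 0], [0.026, 0.145, 0, 0], [0.027, 0.15, 0, 0]]
  ]
}}

```text
t: 6.55
eef_pos: [0.4393, 0.2661, 0.4067]
ee_rot: [-3.141, -0.001, -3.012]
force: [-0.0, -0.3, -1.9]
width: 0.0361
```

>>> {"method": "play_rows", "body": {
  "targets": [
    [[0, 0, 0.02, 0], [0, 0, 0.055, 0], [0, 0, 0.08, 0], [0, 0, 0.09, 0], [0, 0, 0.09, 0]]
  ]
}}

```text
t: 7.18
eef_pos: [0.4401, 0.2646, 0.317]
ee_rot: [-3.141, -0.001, -3.014]
force: [0.5, -1.1, -1.6]
width: 0.0362
```

```bash
python3 - <<'E'
from h import *
s=arm.get_state(); print(s['eef_pos'],s['ee_rot'],s['force'],s['width'])
im,w=cloud('side'); np.save('s3.npy',w); cv2.imwrite('pics/s3f.png',im[...,::-1]); cv2.imwrite('pics/s3.png',cv2.resize(im[200:400,150:400,::-1],(750,600),interpolation=cv2.INTER_LANCZOS4))
for q in ['tall1_mid']:
    for r in finder.find_in('side',q)[:4]: print(q,np.round(r['xyz'],4),r['score'])
imt,wt=cloud('top'); np.save('t3.npy',wt); cv2.imwrite('pics/t3.png',imt[...,::-1])
g=s['eef_pos']
m=(np.abs(w[...,0]-g[0])<.06)&(np.abs(w[...,1]-g[1])<.04)&(w[...,2]<.16)&(w[...,2]>.06)&(im.min(-1)>110)
vs,us=np.where(m);P=w[m];print(m.sum(),P.min(0),P.max(0),us.min(),us.max(),vs.min(),vs.max())
E
```

```text
[0.44011019 0.26464226 0.31700765] [-3.14073159e+00 -6.05300270e-04 -3.01393431e+00] [ 0.5036382  -1.14657027 -1.57062565] 0.036164425534798546
tall1_mid [0.4176 0.2762 0.1337] 0.89
3 [0.41267386 0.24466851 0.14513744] [0.41464186 0.24717368 0.15936435] 277 277 274 282
```

View pics/s3.png

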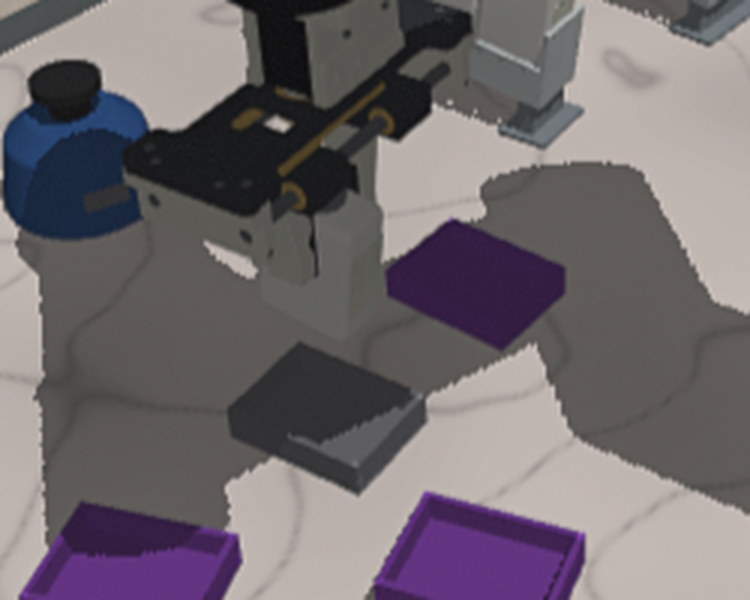

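The crop shows the bottle at about (320,270), held above the grey carrier at (328,415). I'll fit the bottle's lean and offset.

```bash
python3 - <<'E'
from h import *
im,_=cams.grab_frame('side'); w=np.load('s3.npy')
m=finder.masks_of('side','tall1_mid'); print([(x['score'],x['mask'].sum()) for x in m])
M=cv2.erode(m[0]['mask'].astype(np.uint8),np.ones((3,3)))>0
T=R.from_euler('z',7.3,degrees=True).as_matrix(); c=np.array([.450,.2656,0])
P=(w-c)@T   # carrier frame
gx=P[M]; vs,us=np.where(M); print(us.min(),us.max(),vs.min(),vs.max())
# -x face: local normals
du=np.gradient(P,axis=1);dv=np.gradient(P,axis=0);n=np.cross(du,dv);n/=np.linalg.norm(n,axis=-1,keepdims=True)
for name,k in(('xface',0),('yface',1)):
    s=M&(np.abs(n[...,k])>.85)
    Q=P[s]; 
    if len(Q)<10: print(name,len(Q)); continue
    for _ in range(3):
        A=np.c_[Q[:,[1-k,2]],np.ones(len(Q))]; co=np.linalg.lstsq(A,Q[:,k],rcond=None)[0]; r=np.abs(A@co-Q[:,k]); Q=Q[r<max(.0015,2*np.median(r))]
    print(name,len(Q),'coef(other,z,1)',np.round(co,4),'min',Q.min(0).round(4),'max',Q.max(0).round(4),'med',np.median(Q,0).round(4))
print('all',gx.min(0),gx.max(0))
print('grasp',(arm.get_state()['eef_pos']-c)@T)
E
```

```text
[(0.8, np.int64(1242))]
235 275 264 312
 ** On entry to DLASCL parameter number  4 had an illegal value
 ** On entry to DLASCL parameter number  4 had an illegal valueTraceback (most recent call last):
  File "<stdin>", line 15, in <module>
    x, resids, rank, s = _umath_linalg.lstsq(a, b, rcond,
                         ~~~~~~~~~~~~~~~~~~~^^^^^^^^^^^^^
                                             signature=signature)
                                             ^^^^^^^^^^^^^^^^^^^^
    raise LinAlgError("SVD did not converge in Linear Least Squares")
numpy.linalg.LinAlgError: SVD did not converge in Linear Least Squares
```

```bash
python3 - <<'E'
from h import *
im,_=cams.grab_frame('side'); w=np.load('s3.npy')
m=finder.masks_of('side','tall1_mid')
M=cv2.erode(m[0]['mask'].astype(np.uint8),np.ones((3,3)))>0
T=R.from_euler('z',7.3,degrees=True).as_matrix(); c=np.array([.450,.2656,0])
P=(w-c)@T; M&=np.isfinite(P[...,0])
g=(arm.get_state()['eef_pos']-c)@T; print('grasp',g)
vs,us=np.where(M)
rng=np.random.default_rng(0); Q0=P[M]
for name,k in(('xface',0),('yface',1)):
    best=None
    for _ in range(2000):
        a=Q0[rng.choice(len(Q0),3,replace=False)]
        nn=np.cross(a[1]-a[0],a[2]-a[0]); L=np.linalg.norm(nn)
        if L<1e-5: continue
        nn/=L
        if abs(nn[k])<.93: continue
        i=np.abs((Q0-a[0])@nn)<.0015
        if best is None or i.sum()>best.sum(): best=i
    Q=Q0[best]; A=np.c_[Q[:,[1-k,2]],np.ones(len(Q))]; co=np.linalg.lstsq(A,Q[:,k],rcond=None)[0]
    print(name,len(Q),'coef(other,z,1)',co.round(4),Q.min(0).round(4),Q.max(0).round(4),np.median(Q,0).round(4))
E
```

```text
grasp [-0.00997707  0.00077694  0.3178255 ]
xface 295 coef(other,z,1) [ 0.0423 -0.1209 -0.0207] [-0.0419 -0.0121  0.1034] [-0.0315  0.0179  0.1711] [-0.0377  0.0043  0.1418]
yface 431 coef(other,z,1) [ 0.0252 -0.004   0.0181] [-0.0419  0.015   0.1001] [0.023  0.0191 0.1737] [-0.0218  0.0173  0.1241]
```

>>> {"method": "play_rows", "body": {
  "targets": [
    [[0, 0, 0.015, 0], [0, 0, 0.04, 0], [0, 0, 0.06, 0], [0, 0, 0.072, 0], [0, 0, 0.078, 0]]
  ]
}}

```text
t: 8.15
eef_pos: [0.4398, 0.2649, 0.2382]
ee_rot: [-3.141, -0.001, -3.013]
force: [0.3, -1.3, -3.1]
width: 0.0356
```

>>> {"method": "play_rows", "body": {
  "targets": [
    [[0, 0, 0.002, 0], [0, 0, 0.004, 0], [0, 0, 0.004, 0]]
  ],
  "newtons": 10
}}

```text
t: 8.52
eef_pos: [0.44, 0.2651, 0.2355]
ee_rot: [3.141, 0.001, -3.013]
force: [-0.1, 0.5, -2.4]
width: 0.0357
```

>>> {"method": "play_rows", "body": {
  "targets": [
    [[0, 0, 0.002, 0], [0, 0, 0.004, 0], [0, 0, 0.004, 0]]
  ]
}}

```text
t: 8.9
eef_pos: [0.4405, 0.2652, 0.2319]
ee_rot: [3.141, 0.002, -3.013]
force: [2.3, -0.8, 4.9]
width: 0.0358
```

>>> {"method": "play_rows", "body": {
  "targets": [
    [[0, 0, 0.001, 0], [0, 0, 0.002, 0], [0, 0, 0.002, 0]]
  ],
  "newtons": 6
}}

```text
t: 9.28
eef_pos: [0.4411, 0.2655, 0.2306]
ee_rot: [3.141, 0.003, -3.012]
force: [4.1, -3.2, 7.8]
width: 0.0359
```

```bash
python3 - <<'E'
from h import *
im,w=cloud('side'); cv2.imwrite('pics/s4.png',cv2.resize(im[230:380,180:340,::-1],(640,600),interpolation=cv2.INTER_LANCZOS4))
E
```

```text
(no output)
```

View pics/s4.png

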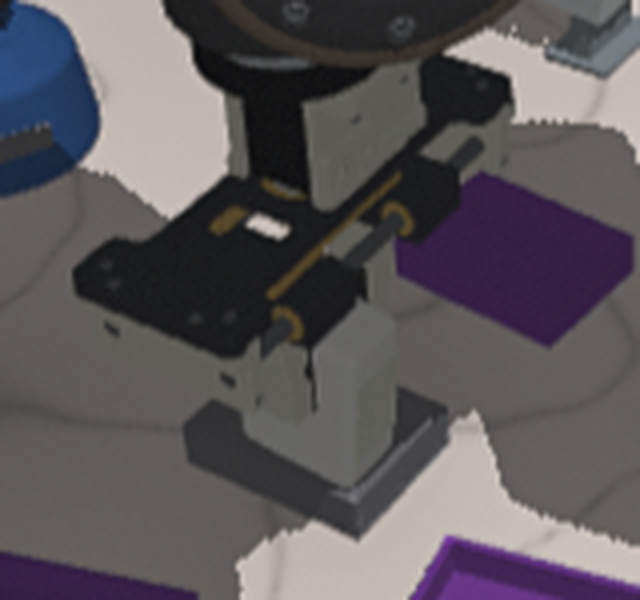

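The bottle's foot is inside the grey pocket and on the floor, with the fingers still holding it. Now I release, then rise straight up.

>>> {"method": "play_rows", "body": {
  "targets": [
    [[0, 0, 0, 0], [0, 0, 0, 0], [0, 0, 0, 0], [0, 0, 0, 0], [0, 0, 0, 0]]
  ],
  "grip": 90
}}

```text
t: 9.95
eef_pos: [0.4399, 0.265, 0.2291]
ee_rot: [-3.142, -0.0, -3.013]
force: [0.1, 0.5, -0.1]
width: 0.0566
```

>>> {"method": "play_rows", "body": {
  "targets": [
    [[0, 0, 0, 0], [0, 0, 0, 0], [0, 0, 0, 0]]
  ],
  "grip": 20
}}

```text
t: 10.32
eef_pos: [0.4399, 0.265, 0.2292]
ee_rot: [3.142, 0.0, -3.013]
force: [-0.2, 1.3, -0.9]
width: 0.0789
```

>>> {"method": "play_rows", "body": {
  "targets": [
    [[0, 0, -0.02, 0], [0, 0, -0.06, 0], [0, 0, -0.12, 0], [0, 0, -0.16, 0], [0, 0, -0.17, 0]]
  ]
}}

```text
t: 10.95
eef_pos: [0.4402, 0.2652, 0.4023]
ee_rot: [3.138, 0.004, -3.013]
force: [-0.1, 0.4, -0.3]
width: 0.0808
```

>>> {"method": "play_rows", "body": {
  "targets": [
    [[0.0, -0.05, 0, 0], [0, -0.11, 0, 0], [0, -0.17, 0, 0], [0, -0.2, 0, 0], [0, -0.2, 0, 0]]
  ]
}}

```text
t: 11.58
eef_pos: [0.4652, 0.0648, 0.3984]
ee_rot: [-3.141, -0.001, -3.017]
force: [0.2, -0.9, -0.6]
width: 0.0807
```

```bash
python3 - <<'E'
from h import *
s=arm.get_state(); print(s['eef_pos'],s['force'],s['width'])
im,w=cloud('top'); si,sw=cloud('side')
a=cv2.resize(im[90:300,180:500,::-1],(800,525)); cv2.imwrite('pics/t5.png',a); cv2.imwrite('pics/s5.png',cv2.resize(si[120:380,160:440,::-1],(646,600)))
T=R.from_euler('z',7.3,degrees=True).as_matrix(); c=np.array([.450,.2656,0])
for n,W in(('top',w),('side',sw)):
    P=((W-c)@T)
    q=P[(abs(P[...,0])<.045)&(abs(P[...,1])<.035)&(P[...,2]>.03)&(P[...,2]<.12)]; zt=np.percentile(q[:,2],98)
    k=q[q[:,2]>zt-.006]; print(n,'cap',len(k),k.min(0).round(4),k.max(0).round(4))
    b=q[(q[:,2]>.075)&(q[:,2]<.09)]; print('  shoulder',len(b),b.min(0).round(4),b.max(0).round(4))
    m=(W[...,0]>.51)&(W[...,0]<.59)&(W[...,1]>-.09)&(W[...,1]<-.03)&(W[...,2]>.142); k=W[m]; print(n,'lane cap1',len(k), k.min(0).round(4),k.max(0).round(4))
E
```

```text
[0.4652062  0.06475872 0.3984049 ] [ 0.23239231 -0.87848409 -0.5867718 ] 0.08065853567722578Traceback (most recent call last):
  File "<stdin>", line 8, in <module>
    return _quantile_unchecked(
        a, q, axis, out, overwrite_input, method, keepdims, weights)
    return _ureduce(a,
                    func=_quantile_ureduce_func,
    ...<5 lines>...
                    overwrite_input=overwrite_input,
                    method=method)
    r = func(a, **kwargs)
    result = _quantile(arr,
                       quantiles=q,
    ...<2 lines>...
                       out=out,
                       weights=wgt)
    slices_having_nans = np.isnan(arr[-1, ...])
                                  ~~~^^^^^^^^^
IndexError: index -1 is out of bounds for axis 0 with size 0
```

View pics/s5.png

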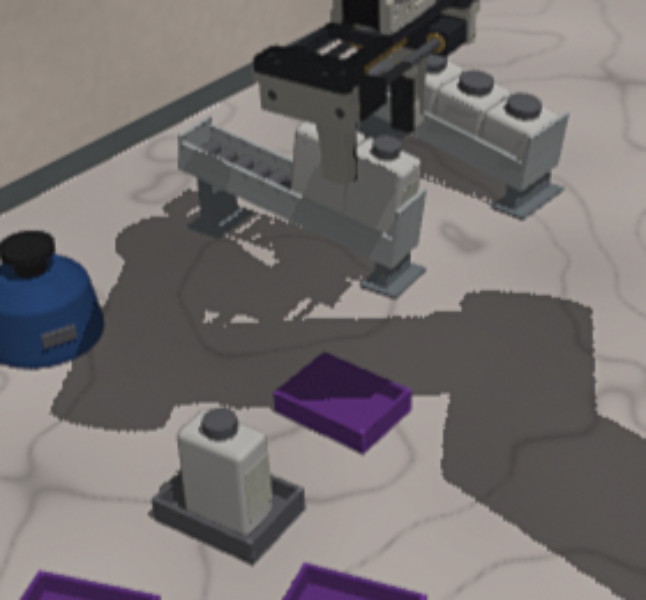

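The bottle stands upright in the grey carrier at about (225,470), and the lane's bottles are at the stop. The top camera is occluded, so I'll measure from the side camera.

```bash
python3 - <<'E'
from h import *
W=cloud('side')[1]
T=R.from_euler('z',7.3,degrees=True).as_matrix(); c=np.array([.450,.2656,0]); P=(W-c)@T
q=P[(abs(P[...,0])<.045)&(abs(P[...,1])<.035)&(P[...,2]>.03)&(P[...,2]<.12)]; zt=np.percentile(q[:,2],98)
k=q[q[:,2]>zt-.004]; print('cap',len(k),k.min(0).round(4),k.max(0).round(4))
r=P[(abs(P[...,0])<.055)&(abs(P[...,1])<.045)&(P[...,2]>.019)&(P[...,2]<.024)]; print('rim',r.min(0).round(4),r.max(0).round(4))
print('body',np.percentile(q[q[:,2]<.08],[1,99],0).round(4))
m=(W[...,0]>.51)&(W[...,0]<.59)&(W[...,1]>-.09)&(W[...,1]<-.03)&(W[...,2]>.143); k=W[m]; print('lane cap1',len(k), k.min(0).round(4),k.max(0).round(4))
E
```

```text
cap 134 [-0.0145 -0.0124  0.0968] [0.0107 0.0151 0.1028]
rim [-0.0466 -0.0375  0.019 ] [0.048  0.0342 0.024 ]
body [[-0.0323 -0.0139  0.0305]
 [ 0.0257  0.0203  0.0796]]
lane cap1 84 [ 0.5404 -0.0737  0.1432] [ 0.5875 -0.0466  0.1511]
```

```bash
python3 -c "
from station import job_done,arm
print(job_done(), arm.get_state()['t'])"
```

```text
the job is handed in; nothing more can be done
the job is handed in; nothing more can be done
```

I took the front bottle out of the tall lane, stood it in the grey carrier, released it on the floor, moved the arm clear and handed the job in. The clock read 11.6 s at the last move, and no verdict was given.

**Placing:** before release, the gripper still held the bottle and the wrist read about 8 N upward, so it was on the carrier floor. It was held leaning about 0.12 rad (measured before lowering), against the 0.17 limit. I did not measure the lean at the moment of contact.

**Final side-camera check:**
- **Bottle in carrier:** the cap is about 2 mm and 1 mm off the carrier's middle along its two axes. The cap top is about 98–100 mm up (98 expected on the floor), and the bottle looks upright.
- **Second tall bottle:** its cap is about where the first one's was, so it has rolled down to the stop. Its lean looked right in the picture but was not measured.
- **Short bottles:** that lane looks undisturbed, but I did not re-measure the front bottle.

**Failed checks:** the top camera's final view was blocked by the arm. Two scripts also crashed, one at that view and one on a plane fit I redid; neither affected the arm.

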